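# Salt and pepper back into the graded cruet rack

## Task

Put the salt shaker and the pepper mill away in the sloping wooden rack: each goes foot first into the hole that matches its diameter, the smallest one it fits into, fully home on the hole's floor, and is then let go. Do not lay either of them over on the way, and leave the spice jar, the pumpkin and the teaspoon where they are.

Things in the scene. Friction and masses are not known exactly. Their poses are not given: they have to be found in the camera images.
- salt_shaker: Glass salt shaker with grey cap, round, 44 mm across at its widest (30 mm above the foot), 90 mm tall, 0.1 kg. Origin: centre of its underside, z up its axis. Foot rounded (30 mm across at the very bottom, 38 mm at 3 mm up); it tapers to the cap, a band 34 mm across from 66 to 78 mm above the foot (best grip), domed above. Starts upright on the worktop.
- pepper_mill: Dark brown wooden pepper mill, round, rigid, 58 mm across at the foot, 150 mm tall, 0.18 kg. Origin: centre of its underside, z up its axis. The body narrows to 48 mm at 106 mm up (to the touch a plain cone, waist included); the round head is 50 mm across at its widest, 122 mm up (a good grip); a metal knob 12 mm across tops it from 139 to 150 mm. Starts upright on the worktop.
- rack_block: Wooden block, 94 (x) x 316 (y) x 54 mm (z), fixed on a low stand, leaning 25 degrees: the top face looks up and towards the robot. Four holes in a row, 70 mm apart, 40, 47.5, 54.5, 62 mm from left to right. Origin: centre of its underside, 30 mm above the worktop. z: out of the top face, axis of all holes; y: level, towards the smallest hole. Top face 79 mm up at its centre, rear edge 99 mm.
- hole1_floor (a point): Centre of the flat floor of the first (leftmost, smallest) hole of the rack, a round blind hole 40 mm across and 44 mm deep with a 3 mm chamfer at its mouth. Its axes are those of rack_block: z points out of the hole along its axis; the mouth's centre is 44 mm from here along z.
- hole2_floor (a point): Centre of the flat floor of the second from the left hole of the rack, a round blind hole 47.5 mm across and 44 mm deep with a 3 mm chamfer at its mouth. Its axes are those of rack_block: z points out of the hole along its axis; the mouth's centre is 44 mm from here along z.
- hole3_floor (a point): Centre of the flat floor of the third from the left hole of the rack, a round blind hole 54.5 mm across and 44 mm deep with a 3 mm chamfer at its mouth. Its axes are those of rack_block: z points out of the hole along its axis; the mouth's centre is 44 mm from here along z.
- hole4_floor (a point): Centre of the flat floor of the fourth (rightmost, largest) hole of the rack, a round blind hole 62 mm across and 44 mm deep with a 3 mm chamfer at its mouth. Its axes are those of rack_block: z points out of the hole along its axis; the mouth's centre is 44 mm from here along z.
- spice_jar: Bystander: glass spice jar with a black cap, 41 mm across, 105 mm tall, standing upright on the worktop. Origin at the centre of its underside.
- pumpkin: Bystander: small orange-pink ceramic pumpkin, 62 mm across, 59 mm tall. Origin at the centre of its underside.
- teaspoon: Bystander: steel teaspoon lying flat, 130 x 27 x 11 mm. Origin at the centre of its underside, long axis x.
Things that resemble listed ones, but are neither listed nor needed, are in the scene too. Leave any blue look-alike of the pepper_mill alone.

How it is judged:
At the end, for the whole second after the job is handed in: The salt shaker stands in the second hole from the left (47.5 mm) and the pepper mill in the fourth (62 mm), each with the centre of its underside within 8 mm of the centre of that hole's floor, its axis within 0.25 rad of the hole's, and at rest (slower than 0.02 m/s) (distance between salt_shaker and hole2_floor below 0.008 m and angle between the z axis of each of salt_shaker, pepper_mill and the z axis of rack_block, either way round below 0.25 rad and linear speed of each of salt_shaker, pepper_mill below 0.02 m/s and distance between pepper_mill and hole4_floor below 0.008 m); the robot touches nothing.
It fails at once if the spice jar was moved by more than 30 mm (distance of spice_jar from where it was at the start of the episode above 0.03 m).
It fails at once if the pumpkin was moved by more than 30 mm (distance of pumpkin from where it was at the start of the episode above 0.03 m).
It fails at once if the teaspoon was moved by more than 30 mm (distance of teaspoon from where it was at the start of the episode above 0.03 m).
It fails at once if the salt shaker was laid over (more than 1.2 rad from upright) (angle between salt_shaker's own z axis and vertical above 1.2 rad).
It fails at once if the pepper mill was laid over (more than 1.2 rad from upright) (angle between pepper_mill's own z axis and vertical above 1.2 rad).
It also fails if it takes over 66 s, if anything falls off the work surface, if the arm or the gripper's body presses on something with over 40 N, if the wrist force passes 120 N, or if a joint passes its speed limit or range.

## Robot

A 6-joint arm with a two-finger parallel gripper is mounted at the origin on a cart in front of the work surface, level with it; the furniture and walls round the work are solid. World frame = base frame: x ahead of the robot, y to its left, z up, the work surface at z = 0. Lengths are in m, angles in rad, forces in N, time in s.
With the tool pointing down it reaches from about 0.3 to 0.775 m from the base axis. Payload 14.6 kg.
Tool frame: the origin (TCP) lies at the very end of the fingers, on their centre line; the grasp point (between the pads) lies 19 mm behind it; z points along the fingers, x is the direction in which the jaws open and shut, and the axes are right-handed (so a half turn about z gives the same grasp; the last joint's range is limited). The gripper opens to 94 mm and grips with 3 to 60 N. Pads are 16 mm wide; open, the fingers measure 119 mm over their backs; the gripper's body (75 mm by 177 mm) begins 78 mm behind the grasp point.
Start: joints at [-1.414, 0.3, 1.521, -0, 1.321, -0.067], TCP at [0.122, -0.536, 0.205] pointing down, gripper open.
Joint ranges: [-3.03, 3.03], [-0.79, 2.21], [0.23, 2.52], [-1.04, 4.18], [0, 3.07], [-2.55, 2.55]. Speed limits (rad/s): [2.22, 2.22, 2.57, 3.14, 3.14, 3.14].

## Interface

Orientations are given as [roll, pitch, yaw] about the fixed x, y, z axes, in that order (R = Rz(yaw) Ry(pitch) Rx(roll)).
In Python, from station import ctrl gives the robot as it stands.
- The arm moves only by the shell command python3 -m inch 'ROWS' [FORCE]. ROWS is JSON, one flat list of numbers, 7 for each row, row after row: the shift along the tool's x, y, z in cm, then the turn, a rotation vector about the tool's x, y, z in rad, then the opening, from 0 (shut) to 1 (fully open). In form: [tx, ty, tz, wx, wy, wz, claw, tx, ty, tz, wx, wy, wz, claw, ...]. A call has 1 to 20 rows; each row shifts and turns the commanded pose from where the row before left it, along the tool's axes as they then stand; what a row does not reach is not made up. A row lasts 1/8 s, in which the tool goes at most 62.5 mm and 10.7 degrees, less where a joint would pass 70% of its speed; a pose out of reach is approached as far as the arm can. A call is refused whole if a number of a shift passes 6.25 or a number of a turn 0.188, either way. A call with a gripper value outside its range is refused whole. The fingers move at their own pace and stop on an object; FORCE is the grip in N (left out, the last holds). Time passes only in rows, so rows that do not move let the fingers close. It gives the time, the measured TCP pose, the force and the opening at its end, in the units of the state.
- ctrl.get_obs(): the state, without advancing time (a new reading comes with each control period).
- ctrl.camera(name): name is "scene" or "side" or "wrist"; returns (picture, depth): 384x512x3 uint8, red, green, blue; 384x512 float32, m along the optical axis (not along the pixel's ray), 0 where there is no reading.
- ctrl.camera_params(name): a dict with "vertical_fov" (degrees; the focal length in pixels is half the picture's height over the tangent of half this angle, whatever the lens; pixels are square), "cx", "cy" (the principal point, pixels), "camera_from_world" (4x4, takes a point from world to camera coordinates); the wrist camera has in their place "mount" (4x4, takes a point from camera to tool coordinates, whose origin is the TCP and whose axes are the tool frame's). Camera axes: x right, y down, z forward; pixel columns grow to the right and rows downward; lengths in m; the calibration is good to about 2 mm. The wrist camera is an equidistant fisheye: a pixel r from the principal point sees the ray r / f radians off the axis. A picture is of the moment at which its call begins: read the wrist's pose just before it. camera_params takes no time and is no camera call.
- ctrl.hand_in(): hands the job in, once; it reports no verdict.
Trained networks look in the newest picture that a camera, given by its name, has taken for a name from the list of things; names that differ only in an ending like _2 or _b are one class to them, and where a whole thing is asked for, a point or a joint stands for the part that bears it (a point fixed in the world has none). Each returns a list of dicts, best first, with "score" (0 to 1); they miss things now and then, are a little off and sometimes report something else, mostly with a low value. They report only what shows in the picture. A call takes as long as a camera call. They do not tell look-alikes from the thing itself.
- ctrl.spot_in(camera, label): "bbox" ([centre column, centre row, width, height] in pixels, round what is visible of it).
- ctrl.place_of(camera, label): "centre" ([column, row] in pixels: a listed point, or the origin of a listed thing).
The state is a dict: "time_s": time; "qpos": joint angles; "joint_vel": joint speeds; "tau": joint torques, N m; "ee_pos": TCP position; "eef_rot": TCP orientation; "force": force on the tool from outside, world axes, zero at the start; "moment": the same for the moment, N m; "grip_width": finger opening in m.
Only numpy, scipy, OpenCV 4.12 (cv2) and the standard library are available. Lean on these libraries where they do the work, as an engineer would, in place of code of your own. Each camera call takes 0.05 s, during which the arm holds its last target. There are 200 camera calls.

## Working session

There is one attempt and no reset: what is moved stays moved. The work goes in short steps, Python scripts to look and compute and a shell command to move; the robot and the scene stay as the last step left them, time stands still between calls to the robot, and variables do not carry over. Pictures are saved under pics/ and viewed, about 8 in all and at most 12, crops included, and the job is handed in when it is done.

```bash
mkdir -p pics; ls; cat > h.py <<'E'
import numpy as np, cv2
from station import ctrl
from scipy.spatial.transform import Rotation as R
def K(p): return 192/np.tan(np.radians(p["vertical_fov"]/2))
def unproj(cam,u,v,d):
    p=ctrl.camera_params(cam); f=K(p)
    c=np.array([(u-p["cx"])/f*d,(v-p["cy"])/f*d,d,1*np.ones_like(d)])
    return (np.linalg.inv(p["camera_from_world"])@c.reshape(4,-1))[:3].T
def cloud(cam,dep):
    v,u=np.mgrid[0:384,0:512]
    return unproj(cam,u.ravel(),v.ravel(),dep.ravel()).reshape(384,512,3)
def save(n,im): cv2.imwrite(n,im[:,:,::-1])
E
python3 - <<'E'
from h import *
out=[]
for c in("scene","side"):
    im,d=ctrl.camera(c); save(f"pics/{c}.png",im); np.savez(f"{c}.npz",im=im,d=d); X=cloud(c,d)
    for n in("salt_shaker","pepper_mill","rack_block","spice_jar","pumpkin","teaspoon"):
        for b in ctrl.spot_in(c,n)[:3]:
            u,v,w,h=b["bbox"]; print(c,n,round(b["score"],2),np.round(b["bbox"]),X[int(v),int(u)].round(3))
    for n in("hole2_floor","hole4_floor"):
        for b in ctrl.place_of(c,n)[:2]: print(c,n,b)
print(ctrl.get_obs())
E
```

```text
pics
scene pepper_mill 0.89 [325. 263.  19.  51.] [ 0.375 -0.59   0.07 ]
scene pepper_mill 0.76 [260. 182.  11.  23.] [ 0.464 -0.177  0.116]
scene rack_block 0.68 [202. 156.  31.  25.] [0.471 0.263 0.066]
scene hole2_floor {'centre': [205.5, 159.5], 'score': 0.72}
side salt_shaker 0.55 [293. 184.  13.  22.] [ 0.412 -0.248  0.065]
side pepper_mill 0.89 [259. 193.  16.  35.] [ 0.479 -0.136  0.068]
side pepper_mill 0.62 [172. 264.  95. 102.] [0.517 0.248 0.046]
side rack_block 0.97 [171. 264.  96. 104.] [0.517 0.248 0.046]
side spice_jar 0.91 [247. 216.  12.  33.] [ 0.442 -0.012  0.074]
side spice_jar 0.43 [195. 317.  11.  42.] [0.368 0.33  0.012]
side pumpkin 0.94 [237. 268.  18.  24.] [0.351 0.165 0.05 ]
side teaspoon 0.56 [196. 317.  11.  43.] [0.37  0.321 0.   ]
side hole2_floor {'centre': [168.5, 272.7], 'score': 0.96}
side hole4_floor {'centre': [192.5, 238.1], 'score': 0.7}
{'time_s': 0.9, 'qpos': array([-1.41360865e+00,  2.99898414e-01,  1.52098546e+00, -2.25874374e-06,
        1.32071441e+00, -6.65703816e-02]), 'joint_vel': array([-0.00127851, -0.00084575, -0.00025201, -0.00065371,  0.0007528 ,
       -0.00109347]), 'tau': array([-2.31093523e-03, -5.31662929e+01, -3.52919555e+01,  7.07931351e-02,
        2.11574777e-02,  3.03359514e-05]), 'ee_pos': array([ 0.12205381, -0.5362784 ,  0.20545261]), 'eef_rot': array([ 3.14159084e+00,  5.75845777e-06, -1.34703770e+00]), 'force': array([-0.44099633,  0.64305108,  0.35570365]), 'moment': array([ 0.06021011, -0.04456633, -0.02527456]), 'grip_width': 0.09414426301250575}
```

```bash
python3 - <<'E'
import cv2,numpy as np
a=cv2.imread("pics/scene.png");b=cv2.imread("pics/side.png")
A=cv2.resize(a[110:330,150:400],None,fx=2,fy=2,interpolation=cv2.INTER_CUBIC)
B=cv2.resize(b[150:350,100:350],None,fx=2,fy=2,interpolation=cv2.INTER_CUBIC)
A=cv2.resize(a[130:330,150:400],(400,320),interpolation=cv2.INTER_CUBIC)
cv2.imwrite("pics/c1.png",np.vstack([cv2.resize(a[130:318,150:400],(798,600))]))
cv2.imwrite("pics/c2.png",cv2.resize(b[160:348,110:360],(798,600)))
E
```

```text
(no output)
```

View pics/c1.png

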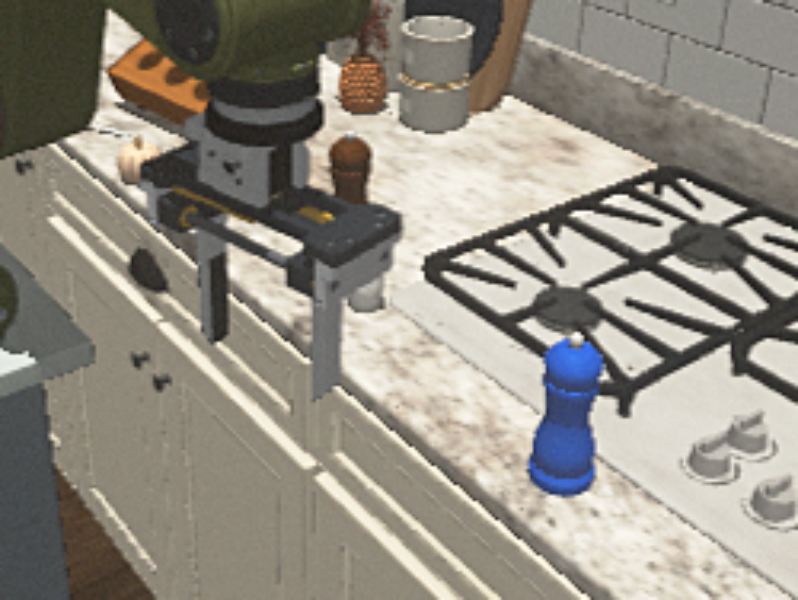

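View pics/c2.png

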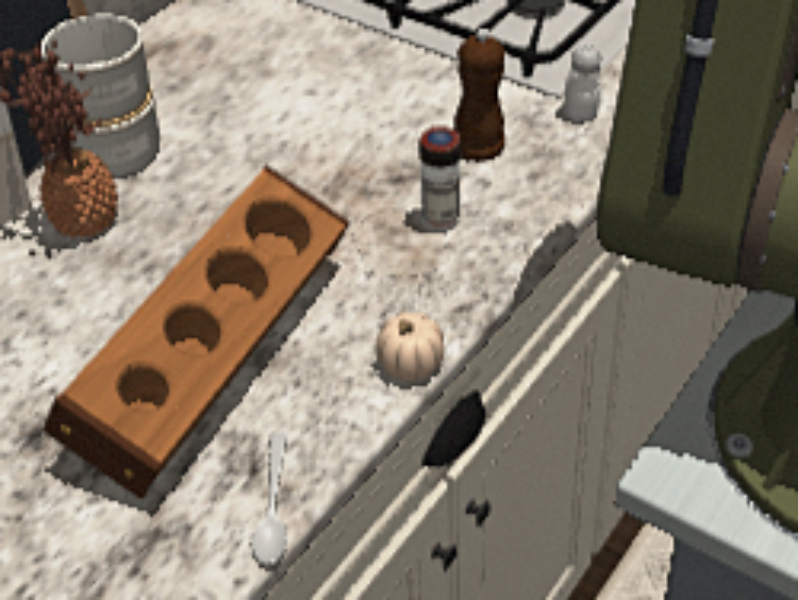

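The side view shows the rack with its holes (side px ~146,280 to 197,230), the brown mill at (259,193), the salt shaker at (293,184) and the jar at (247,216). In the scene view the blue mill is the look-alike at (325,263). Next I'll get the geometry from depth.

```bash
cat > geo.py <<'E'
from h import *
from scipy.optimize import least_squares
z=np.load("side.npz"); X=cloud("side",z["d"])
C=np.linalg.inv(ctrl.camera_params("side")["camera_from_world"])[:3,3]
print("cam",C.round(3))
def circ(u0,u1,v0,v1,zlo,zhi,r):
    P=X[v0:v1,u0:u1].reshape(-1,3); P=P[(P[:,2]>zlo)&(P[:,2]<zhi)]
    m=np.median(P,0); P=P[np.linalg.norm(P[:,:2]-m[:2],axis=1)<.05]
    rad=r(P[:,2])
    v=(m-C)[:2]; v/=np.linalg.norm(v)
    s=least_squares(lambda c:np.hypot(P[:,0]-c[0],P[:,1]-c[1])-rad,m[:2]+v*.02,loss="soft_l1",f_scale=.003)
    return s.x.round(4),len(P),P[:,2].max().round(3),np.sqrt(np.mean(s.fun**2)).round(4)
print("mill",circ(250,270,170,214,.02,.135,lambda h:np.interp(h,[0,.106,.122,.14],[.029,.024,.025,.018])))
print("salt",circ(284,302,170,200,.01,.078,lambda h:np.interp(h,[0,.03,.066,.08],[.0195,.022,.017,.017])))
print("jar",circ(240,255,198,236,.02,.1,lambda h:h*0+.0205))
print("pumpkin",circ(226,248,255,283,.02,.05,lambda h:h*0+.031))
# rack top plane
P=X[205:320,118:222].reshape(-1,3); P=P[(P[:,2]>.045)&(P[:,2]<.115)&(P[:,0]<.65)]
n0=None
def pl(p): # yaw, offset : top normal tilt 25 deg toward robot
    n=np.array([-np.sin(np.radians(25))*np.cos(p[0]),-np.sin(np.radians(25))*np.sin(p[0]),np.cos(np.radians(25))]); return n
s=least_squares(lambda p:P@pl(p)-p[1],[0.,0.1],loss="cauchy",f_scale=.0015)
n=pl(s.x); print("yaw",s.x, "n",n)
Q=P[abs(P@n-s.x[1])<.004]; print(len(Q))
yaw=s.x[0]
ex=np.array([np.cos(25*np.pi/180)*np.cos(yaw),np.cos(25*np.pi/180)*np.sin(yaw),np.sin(25*np.pi/180)]); ey=np.cross(n,ex)
ab=np.c_[Q@ex,Q@ey].astype(np.float32)
r=cv2.minAreaRect((ab*1000)); print(r)
for lo,hi in((0,100),(.5,99.5)): print(np.percentile(ab,[lo,hi],axis=0))
Rr=np.c_[ex,ey,n]
# top centre from rect
c=np.array(r[0])/1000; top=ex*c[0]+ey*c[1]+n*s.x[1]; print("topcentre",top)
E
python3 geo.py
```

```text
cam [-0.115  0.788  0.874]
mill (array([ 0.4845, -0.1562]), 403, np.float64(0.135), np.float64(0.0032))
salt (array([ 0.4201, -0.2674]), 188, np.float64(0.077), np.float64(0.0042))
jar (array([ 0.4496, -0.031 ]), 243, np.float64(0.1), np.float64(0.0018))
pumpkin (array([0.3674, 0.1399]), 304, np.float64(0.05), np.float64(0.0097))
yaw [ 0.16245405 -0.15076648] n [-0.41705379 -0.06835446  0.90630779]
2501
((515.6243286132812, 151.8624725341797), (95.21869659423828, 317.67840576171875), 0.0019518418703228235)
[[ 0.46800989 -0.00697547]
 [ 0.56323886  0.31070104]]
[[ 0.46839902 -0.00437315]
 [ 0.56217203  0.30968332]]
topcentre [0.4994768  0.23575214 0.08127142]
```

```bash
cat > plan.py <<'E'
# delta from commanded/measured pose to target: shift in tool axes [cm], rotvec in tool axes
from h import *
def pose():
    o=ctrl.get_obs(); return np.array(o["ee_pos"]),R.from_euler("xyz",o["eef_rot"]).as_matrix()
def delta(p,rm):
    p0,r0=pose(); 
    return (r0.T@(np.array(p)-p0)*100).round(2), R.from_matrix(r0.T@rm).as_rotvec().round(3)
def down(yaw): return R.from_euler("xyz",[np.pi,0,yaw]).as_matrix()
E
python3 -m inch '[0,0,-1,0,0,-0.185,1, 0,0,-1,0,0,-0.185,1, 0,0,-1,0,0,-0.185,1, 0,0,-1,0,0,-0.185,1, 0,0,-1,0,0,-0.185,1, 0,0,-1,0,0,-0.185,1, 0,0,-1,0,0,-0.185,1, 0,0,-1,0,0,-0.185,1, 0,0,0,0,0,-0.029,1, 0,0,0,0,0,0,1]' 30
python3 - <<'E'
from plan import *
print(delta([.4345,-.20,.33],down(.1625)))
print(ctrl.camera_params("wrist"))
d=np.load("side.npz"); X=cloud("side",d["d"]); 
for v,u in((215,135),(200,132),(175,130),(200,150),(170,140)): print(X[v,u].round(3))
E
```

```text
time_s: 2.15
ee_pos: [0.122, -0.5362, 0.2849]
eef_rot: [-3.141, -0.0, 0.159]
force: [0.3, -0.1, -0.5]
grip_width: 0.0942
(array([ 36.17, -28.26,  -4.49]), array([-0.001, -0.   , -0.004]))
{'vertical_fov': 65.70646984690485, 'cx': 253.97199393535598, 'cy': 185.05920175407965, 'mount': array([[ 9.99999690e-01, -4.81748762e-04,  6.23001363e-04,
         8.08964679e-04],
       [ 2.86776245e-04,  9.59516508e-01,  2.81652247e-01,
        -8.14563636e-02],
       [-7.33465714e-04, -2.81651981e-01,  9.59516349e-01,
        -1.78780463e-01],
       [ 0.00000000e+00,  0.00000000e+00,  0.00000000e+00,
         1.00000000e+00]])}
[0.726 0.178 0.075]
[0.733 0.172 0.127]
[0.852 0.071 0.117]
[0.757 0.086 0.062]
[0.832 0.043 0.129]
```

```bash
python3 -m inch '[4,-3.1,-0.5,0,0,0,1, 4,-3.1,-0.5,0,0,0,1, 4,-3.1,-0.5,0,0,0,1, 4,-3.1,-0.5,0,0,0,1, 4,-3.1,-0.5,0,0,0,1, 4,-3.1,-0.5,0,0,0,1, 4,-3.1,-0.5,0,0,0,1, 4,-3.1,-0.5,0,0,0,1, 4,-3.1,-0.5,0,0,0,1, 0,0,0,0,0,0,1, 0,0,0,0,0,0,1]'
cat >> h.py <<'E'
def wcloud(dep,p,r):
    q=ctrl.camera_params("wrist"); f=K(q); v,u=np.mgrid[0:384,0:512]
    x=(u-q["cx"]);y=(v-q["cy"]);rr=np.hypot(x,y)+1e-9;t=rr/f
    c=np.stack([x/rr*np.tan(t)*dep,y/rr*np.tan(t)*dep,dep,np.ones_like(dep)],-1)
    T=c@q["mount"].T
    return T[...,:3]@r.T+p
def wproj(P,p,r):
    q=ctrl.camera_params("wrist"); f=K(q); T=np.append((np.atleast_2d(P)-p)@r,np.ones((len(np.atleast_2d(P)),1)),1)
    c=T@np.linalg.inv(q["mount"]).T; t=np.arctan2(np.hypot(c[:,0],c[:,1]),c[:,2]); a=np.arctan2(c[:,1],c[:,0])
    return np.c_[q["cx"]+f*t*np.cos(a),q["cy"]+f*t*np.sin(a)]
E
python3 - <<'E'
from plan import *
p,r=pose(); im,d=ctrl.camera("wrist"); np.savez("w1.npz",im=im,d=d,p=p,r=r)
X=wcloud(d,p,r)
for n in("salt_shaker","pepper_mill"):
    for b in ctrl.spot_in("wrist",n): print(n,b)
g=wproj([[.4845,-.1562,.15],[.4201,-.2674,.09],[.4845,-.1562,0],[.4201,-.2674,0]],p,r); print(g)
im=im.copy()
for a in g: cv2.circle(im,tuple(int(i) for i in a),3,(255,0,0),-1)
save("pics/w1.png",im)
E
```

```text
time_s: 3.52
ee_pos: [0.432, -0.2031, 0.33]
eef_rot: [-3.141, 0.001, 0.161]
force: [-0.3, -0.2, 0.7]
grip_width: 0.0937
salt_shaker {'bbox': [243.4, 187.7, 26.9, 35.2], 'score': 0.62}
pepper_mill {'bbox': [205.6, 341.9, 29.4, 41.6], 'score': 0.93}
pepper_mill {'bbox': [294.9, 127.6, 47.2, 46.8], 'score': 0.61}
[[301.79298682 136.56936121]
 [238.55736326 198.09729597]
 [288.03676694 125.89098349]
 [241.06614929 181.73996539]]
```

View pics/w1.png

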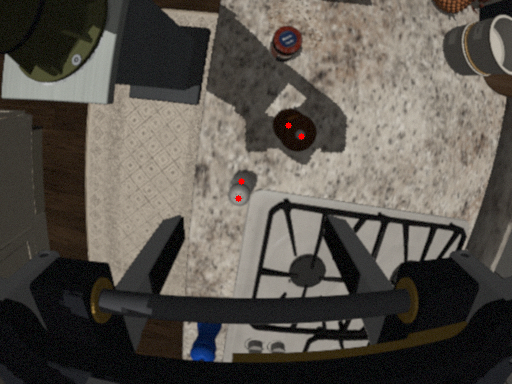

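The wrist view confirms the mill at (295,128) and the salt shaker at (240,190). The projected side estimates land on both. Now I'll refine with wrist depth.

```bash
cat > wfit.py <<'E'
from plan import *
from scipy.optimize import least_squares
def fit(X,c0,zlo,zhi,prof,rad=.045):
    P=X.reshape(-1,3); P=P[(np.hypot(P[:,0]-c0[0],P[:,1]-c0[1])<rad)&(P[:,2]>zlo)&(P[:,2]<zhi)]
    s=least_squares(lambda c:np.hypot(P[:,0]-c[0],P[:,1]-c[1])-prof(P[:,2]+c[2]),[*c0,0],loss="soft_l1",f_scale=.002)
    return s.x.round(4),len(P),np.sqrt(np.mean(s.fun**2)).round(4),P[:,2].max().round(4)
mill=lambda h:np.interp(h,[0,.106,.114,.122,.130,.139],[.029,.024,.0245,.025,.022,.010])
salt=lambda h:np.interp(h,[0,.003,.03,.066,.078,.09],[.015,.019,.022,.017,.017,.002])
E
python3 - <<'E'
from wfit import *
z=np.load("w1.npz"); X=wcloud(z["d"],z["p"],z["r"])
print(fit(X,[.4845,-.1562],.02,.137,mill)); print(fit(X,[.4201,-.2674],.02,.088,salt))
for c in([.4845,-.1562],[.4201,-.2674]):
    P=X.reshape(-1,3); P=P[np.hypot(P[:,0]-c[0],P[:,1]-c[1])<.045]; P=P[P[:,2]>.005];
    for h in np.arange(.0,.16,.01):
        Q=P[(P[:,2]>h)&(P[:,2]<h+.01)]
        if len(Q)>2: print(h.round(2),len(Q),Q.min(0).round(3)[:2],Q.max(0).round(3)[:2])
E
```

```text
(array([ 4.838e-01, -1.545e-01,  3.000e-04]), 1067, np.float64(0.002), np.float64(0.137))
(array([ 0.42  , -0.2685, -0.0024]), 581, np.float64(0.0014), np.float64(0.088))
0.0 6 [ 0.457 -0.167] [ 0.467 -0.131]
0.01 71 [ 0.457 -0.177] [ 0.497 -0.126]
0.03 59 [ 0.458 -0.176] [ 0.497 -0.128]
0.04 74 [ 0.46 -0.17] [ 0.493 -0.129]
0.05 50 [ 0.462 -0.163] [ 0.482 -0.132]
0.1 14 [ 0.459 -0.152] [ 0.477 -0.131]
0.12 314 [ 0.458 -0.179] [ 0.508 -0.13 ]
0.13 736 [ 0.461 -0.174] [ 0.504 -0.132]
0.14 62 [ 0.477 -0.159] [ 0.488 -0.149]
0.0 170 [ 0.408 -0.309] [ 0.464 -0.248]
0.01 18 [ 0.407 -0.302] [ 0.452 -0.248]
0.02 22 [ 0.402 -0.261] [ 0.441 -0.246]
0.03 71 [ 0.401 -0.276] [ 0.442 -0.246]
0.04 74 [ 0.402 -0.274] [ 0.44  -0.248]
0.05 63 [ 0.404 -0.27 ] [ 0.438 -0.249]
0.06 32 [ 0.407 -0.261] [ 0.434 -0.251]
0.07 81 [ 0.404 -0.284] [ 0.436 -0.25 ]
0.08 291 [ 0.405 -0.283] [ 0.434 -0.252]
```

```bash
python3 - <<'E'
from plan import *
print(delta([.483,-.1545,.2],down(.1625)))
E
```

```text
(array([ 5.85, -4.04, 13.03]), array([-0.   ,  0.   , -0.003]))
```

```bash
python3 -m inch '[2.9,-2,1,0,0,0,1, 2.95,-2.04,2,0,0,-0.003,1, 0,0,5,0,0,0,1, 0,0,5,0,0,0,1, 0,0,4,0,0,0,1, 0,0,3,0,0,0,1, 0,0,2,0,0,0,1, 0,0,0.7,0,0,0,1, 0,0,0,0,0,0,1, 0,0,0,0,0,0,0.8, 0,0,0,0,0,0,0.6, 0,0,0,0,0,0,0.45, 0,0,0,0,0,0,0.3, 0,0,0,0,0,0,0.3, 0,0,0,0,0,0,0.3]' 30
```

```text
time_s: 5.55
ee_pos: [0.4836, -0.1536, 0.1035]
eef_rot: [3.142, -0.0, 0.165]
force: [0.5, -0.9, 0.3]
grip_width: 0.0472
```

```bash
python3 -m inch '[0,0,-1,0,0,0,0.3, 0,0,-2,0,0,0,0.3, 0,0,-4,0,0,0,0.3, 0,0,-4,0,0,0,0.3, 0,0,-4,0,0,0,0.3, 0,-3,-3,0,0,0,0.3, 0,-4,-2,0,0,0,0.3, -0.5,-4,0,0,0,0,0.3, 0,-3,0,0,0,0,0.3, 0,-1.3,0,0,0,0,0.3, 0,0,0,0,0,0,0.3, 0,0,0,0,0,0,0.3]'
python3 - <<'E'
from plan import *
p,r=pose(); im,d=ctrl.camera("wrist"); np.savez("w2.npz",im=im,d=d,p=p,r=r)
for n in("hole2_floor","hole4_floor","rack_block"):
    for b in ctrl.place_of("wrist",n): print(n,b)
save("pics/w2.png",im)
E
```

```text
time_s: 7.05
ee_pos: [0.4537, -0.0042, 0.3034]
eef_rot: [3.141, 0.0, 0.164]
force: [1.0, 0.1, -1.5]
grip_width: 0.0471
hole4_floor {'centre': [320.8, 75.0], 'score': 0.81}
rack_block {'centre': [327.6, 11.8], 'score': 0.66}
rack_block {'centre': [248.9, 164.1], 'score': 0.18}
```

View pics/w2.png

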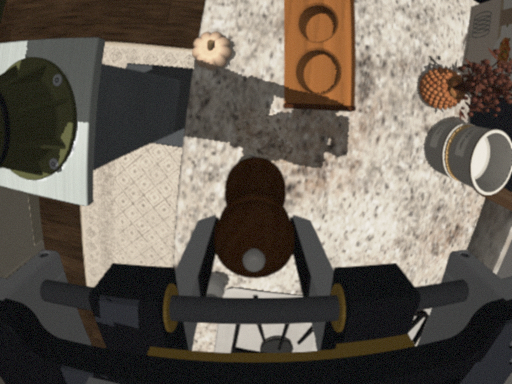

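The mill is held upright, with its knob at (254,260). The rack is at the top of the picture, with hole 4 at (319,72) and its edges parallel to the image. Next: rack pose and held-mill offset from this depth image.

```bash
cat > rack.py <<'E'
from plan import *
from scipy.optimize import least_squares
a25=np.radians(25)
def frame(yaw):
    ex=np.array([np.cos(a25)*np.cos(yaw),np.cos(a25)*np.sin(yaw),np.sin(a25)]); n=np.array([-np.sin(a25)*np.cos(yaw),-np.sin(a25)*np.sin(yaw),np.cos(a25)])
    return np.c_[ex,np.cross(n,ex),n]
def rackfit(X,F0):
    P=X.reshape(-1,3); ok=np.isfinite(P).all(1)&(P[:,2]>.05)&(P[:,2]<.11)
    P=P[ok]; L=(P-F0[1])@F0[0]; P=P[(abs(L[:,0])<.06)&(abs(L[:,1])<.17)&(abs(L[:,2])<.012)]
    s=least_squares(lambda q:P@frame(q[0])[:,2]-q[1],[.1625,-.15],loss="cauchy",f_scale=.0015)
    A=frame(s.x[0]); Q=P[abs(P@A[:,2]-s.x[1])<.004]; q=(Q-F0[1])@A
    print("yaw,n-err",s.x[0].round(4),np.median((Q-F0[1])@A[:,2]).round(4),"x",np.percentile(q[:,0],[0,.5,99.5,100]).round(4),"y",np.percentile(q[:,1],[0,.5,99.5,100]).round(4),len(Q))
    return A,Q,q
F0=(frame(.1625),np.array([.4995,.2358,.0790]))
E
python3 - <<'E'
from rack import *
z=np.load("w2.npz"); p,r=z["p"],z["r"]; X=wcloud(z["d"],p,r)
A,Q,q=rackfit(X,F0)
# 2D raster of top-face hits to find hole edges: hole points are below plane
L=(X.reshape(-1,3)-F0[1])@A
for yc in(-.105,-.035):
    m=(abs(L[:,0])<.045)&(abs(L[:,1]-yc)<.034)&(L[:,2]<-.006)&(L[:,2]>-.06)
    h=L[m]; print(yc,"below: x",np.percentile(h[:,0],[1,50,99]).round(4),"y",np.percentile(h[:,1],[1,50,99]).round(4),m.sum())
g=wproj([F0[1]+A@np.array([0,y,0]) for y in(-.105,-.035)]+[F0[1]+A@np.array([0,-.105,-.044])]+[F0[1]+A@np.array([x,-.158,0]) for x in(-.047,.047)],p,r); print(g.round(1))
T=(X.reshape(-1,3)-p)@r
m=(abs(T[:,0])<.03)&(abs(T[:,1])<.035)&(T[:,2]<.0)&(T[:,2]>-.06)
t=T[m]
for lo in np.arange(-.052,0,.004):
    k=t[(t[:,2]>=lo)&(t[:,2]<lo+.004)]
    if len(k)>5: print(lo.round(3),len(k),k.min(0).round(4)[:2],k.max(0).round(4)[:2])
m=(abs(T[:,0])<.045)&(abs(T[:,1])<.045)&(T[:,2]>.06)&(T[:,2]<.12); t=T[m]; print("foot",np.percentile(t,[1,50,99],axis=0).round(4))
E
```

```text
yaw,n-err 0.1582 -0.0013 x [-0.0468 -0.0458  0.0483  0.0497] y [-0.1593 -0.1585 -0.0012  0.001 ] 4815
-0.105 below: x [-0.0295 -0.0067  0.0235] y [-0.1333 -0.1023 -0.0752] 1477
-0.035 below: x [-0.0263 -0.0068  0.0194] y [-0.0529 -0.0267 -0.0085] 1071
[[315.4  70.3]
 [315.4  21.2]
 [322.2  73.5]
 [282.2 107.3]
 [348.7 110.8]]
-0.052 171 [-0.0299 -0.0094] [0.0298 0.0085]
-0.048 432 [-0.03   -0.0094] [0.03   0.0088]
-0.044 294 [-0.03   -0.0094] [0.03  0.009]
-0.04 150 [-0.03   -0.0094] [0.03   0.0091]
-0.036 1763 [-0.0299 -0.0159] [0.0297 0.0164]
-0.032 1327 [-0.0297 -0.0202] [0.0299 0.0204]
-0.028 1074 [-0.0298 -0.0234] [0.0298 0.0209]
-0.024 626 [-0.0298 -0.0238] [0.0299 0.0232]
-0.02 290 [-0.0298 -0.0243] [0.03   0.0089]
-0.016 120 [-0.0297 -0.0238] [ 0.0299 -0.0065]
-0.012 65 [-0.0299 -0.0225] [ 0.0297 -0.0065]
-0.008 107 [-0.0298 -0.0221] [ 0.0299 -0.0064]
-0.004 313 [-0.028  -0.0231] [ 0.0291 -0.0061]
foot [[-0.0245 -0.0272  0.0601]
 [ 0.0019 -0.0213  0.0783]
 [ 0.0284  0.0017  0.1   ]]
```

```bash
cat >> rack.py <<'E'
A=frame(.160); CT=np.array([.501,.2352,.079]); RT=np.c_[A[:,0],-A[:,1],-A[:,2]]
def tcp(y,h): return CT+A@np.array([0,y,-.044+h])
E
python3 - <<'E'
from rack import *
t=tcp(-.105,.1035+.044+.03); print(t, pose()[0])
p,r=pose(); print((r.T@(t-p)*100).round(2), delta(t,RT)[1])
E
```

```text
[0.4620295  0.12255248 0.19999209] [ 0.45359776 -0.00404089  0.30333168]
[  2.9  -12.35  10.33] [-0.001  0.437  0.004]
```

```bash
python3 -m inch '[0,-2,0,0,0.05,0,0.3, 0,-3.5,0,0,0.1,0,0.3, 0,-4,0,0,0.137,0.004,0.3, 0,-2.85,0,0,0.1,0,0.3, -0.8,0,2,0,0.05,0,0.3, -0.94,0,4,0,0,0,0.3, 0,0,3,0,0,0,0.3, 0,0,1.59,0,0,0,0.3, 0,0,0,0,0,0,0.3, 0,0,0,0,0,0,0.3]'
python3 - <<'E'
from rack import *
p,r=pose(); im,d=ctrl.camera("wrist"); np.savez("w3.npz",im=im,d=d,p=p,r=r)
for n in("hole2_floor","hole4_floor"):
    for b in ctrl.place_of("wrist",n): print(n,b)
X=wcloud(d,p,r); rackfit(X,(A,CT))
L=(X.reshape(-1,3)-CT)@A
for yc in(-.035,.035):
    m=(abs(L[:,0])<.045)&(abs(L[:,1]-yc)<.034)&(L[:,2]<-.006)&(L[:,2]>-.06)
    h=L[m]; print(yc,"below: x",np.percentile(h[:,0],[1,50,99]).round(4),"y",np.percentile(h[:,1],[1,50,99]).round(4),m.sum())
g=wproj([CT+A@np.array(a) for a in([0,-.035,0],[0,.035,0],[0,.035,-.044],[0,-.105,0])],p,r); print(g.round(1))
print(delta(tcp(-.105,.1035),RT))
im=im.copy()
th=np.linspace(0,6.28,60)
for y,ra in((-.105,.034),(-.035,.03025),(.035,.02675)):
    for q in wproj([CT+A@np.array([ra*np.cos(t),y+ra*np.sin(t),0]) for t in th],p,r):
        if 0<q[0]<512 and 0<q[1]<384: im[int(q[1]),int(q[0])]=(0,255,0)
T=(X.reshape(-1,3)-p)@r
m=(abs(T[:,0])<.045)&(abs(T[:,1])<.045)&(T[:,2]>.085)&(T[:,2]<.11); print("foot",np.percentile(T[m],[1,50,99],axis=0).round(4))
save("pics/w3.png",im)
E
```

```text
time_s: 8.5
ee_pos: [0.461, 0.1228, 0.2008]
eef_rot: [-3.141, -0.438, 0.16]
force: [-0.0, -0.6, -0.5]
grip_width: 0.0474
hole2_floor {'centre': [251.0, 54.3], 'score': 0.56}
hole4_floor {'centre': [250.8, 168.5], 'score': 0.76}
yaw,n-err 0.1627 -0.0004 x [-0.0484 -0.0474  0.0462  0.0474] y [-0.1543 -0.1472  0.087   0.0887] 11817
-0.035 below: x [-0.0273 -0.0007  0.0262] y [-0.0617 -0.036  -0.0084] 2000
0.035 below: x [-0.0242 -0.0006  0.0228] y [0.0181 0.0415 0.0587] 1482
[[253.6 111.5]
 [253.6  45.7]
 [253.5  52.3]
 [253.6 176.3]]
(array([0.03, 0.06, 7.53]), array([-0.001, -0.002,  0.001]))
foot [[-0.0264 -0.0286  0.0854]
 [ 0.0017 -0.0231  0.0903]
 [ 0.0291 -0.0023  0.1005]]
```

View pics/w3.png

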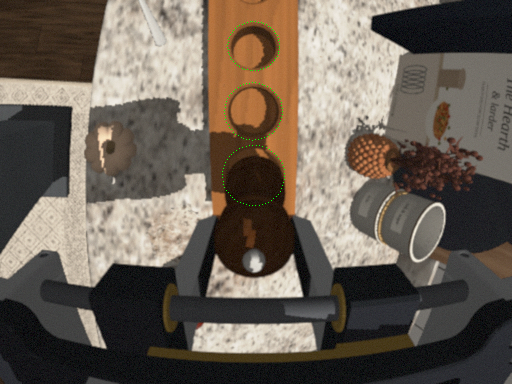

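The mill hangs along the hole axis over hole 4. The projected rims (green, at (253,112) and (253,46)) fit the holes. The foot sits about 1–2 mm off in +x, so I'll shift 1 mm and go in.

```bash
python3 -m inch '[-0.12,0,1,0,0,0,0.3, 0,0,1,0,0,0,0.3, 0,0,0.8,0,0,0,0.3, 0,0,0.6,0,0,0,0.3, 0,0,0.5,0,0,0,0.3, 0,0,0.3,0,0,0,0.3, 0,0,0,0,0,0,0.3]'
python3 - <<'E'
from rack import *
p,r=pose(); o=ctrl.get_obs(); print("F tool",(r.T@o["force"]).round(1),"M",(r.T@o["moment"]).round(2),delta(tcp(-.105,.1035),RT))
E
```

```text
time_s: 9.52
ee_pos: [0.4774, 0.1257, 0.1614]
eef_rot: [-3.141, -0.437, 0.161]
force: [0.1, 0.1, -1.2]
grip_width: 0.0474
F tool [-0.4 -0.1  1.1] M [-0.01 -0.21 -0.04] (array([0.21, 0.07, 3.24]), array([-0.001, -0.   ,  0.001]))
```

```bash
python3 -m inch '[0,0,0.6,0,0,0,0.3, 0,0,0.6,0,0,0,0.3, 0,0,0.6,0,0,0,0.3, 0,0,0.5,0,0,0,0.3, 0,0,0.4,0,0,0,0.3, 0,0,0.2,0,0,0,0.3, 0,0,0,0,0,0,0.3]'
python3 - <<'E'
from rack import *
p,r=pose(); o=ctrl.get_obs(); print("F tool",(r.T@o["force"]).round(1),"M",(r.T@o["moment"]).round(2),delta(tcp(-.105,.1035),RT))
E
```

```text
time_s: 10.4
ee_pos: [0.4895, 0.1277, 0.1352]
eef_rot: [-3.141, -0.437, 0.161]
force: [0.3, -0.2, -1.0]
grip_width: 0.0474
F tool [-0.1  0.2  1. ] M [-0.02 -0.26 -0.01] (array([0.21, 0.07, 0.35]), array([-0.001, -0.001,  0.001]))
```

```bash
python3 -m inch '[0,0,0.15,0,0,0,0.3, 0,0,0.15,0,0,0,0.3, 0,0,0,0,0,0,0.3]'; python3 -m inch '[0,0,0.1,0,0,0,0.3, 0,0,0.1,0,0,0,0.3, 0,0,0,0,0,0,0.3]'
python3 - <<'E'
from rack import *
p,r=pose(); o=ctrl.get_obs(); print("F tool",(r.T@o["force"]).round(1),"M",(r.T@o["moment"]).round(2),delta(tcp(-.105,.1035),RT))
E
```

```text
time_s: 10.78
ee_pos: [0.4908, 0.1279, 0.1327]
eef_rot: [-3.141, -0.437, 0.161]
force: [-0.8, 0.7, 0.3]
grip_width: 0.0476
time_s: 11.15
ee_pos: [0.4919, 0.1284, 0.1325]
eef_rot: [-3.14, -0.439, 0.161]
force: [-17.8, -0.4, 23.2]
grip_width: 0.0471
F tool [ -6.1  -2.5 -28.5] M [ 0.29 -1.35  0.02] (array([ 0.1 ,  0.1 , -0.01]), array([-0.002, -0.003,  0.001]))
```

```bash
python3 -m inch '[0,0,-0.1,0,0,0,0.3, 0,0,0,0,0,0,0.6, 0,0,0,0,0,0,0.8, 0,0,0,0,0,0,0.8, 0,0,-0.5,0,0,0,0.8, 0,0,-1.5,0,0,0,0.8, 0,0,-3,0,0,0,0.9, 0,0,-5,0,0,0,1, 0,0,-4,0,0,0,1, 0,0,0,0,0,0,1]'
python3 - <<'E'
from rack import *
p,r=pose(); im,d=ctrl.camera("wrist"); np.savez("w4.npz",im=im,d=d,p=p,r=r); save("pics/w4.png",im)
X=wcloud(d,p,r); L=(X.reshape(-1,3)-tcp(-.105,0))@A
for lo in np.arange(.048,.16,.008):
    k=L[(L[:,2]>=lo)&(L[:,2]<lo+.008)&(abs(L[:,0])<.032)&(abs(L[:,1])<.034)]
    if len(k)>5: print(lo.round(3),len(k),k.min(0).round(4)[:2],k.max(0).round(4)[:2])
k=L[(abs(L[:,0])<.03)&(abs(L[:,1])<.034)&(L[:,2]<.2)]; print("top",np.percentile(k[:,2],[99,99.9,100]))
# go above salt
print(delta([.42,-.267,.25],down(.1625)))
E
```

```text
time_s: 12.4
ee_pos: [0.4327, 0.1184, 0.2622]
eef_rot: [-3.14, -0.443, 0.161]
force: [0.2, -1.1, -0.1]
grip_width: 0.0941
0.048 118 [-0.0254 -0.0089] [0.0185 0.0225]
0.056 89 [-0.0212 -0.0032] [0.0155 0.02  ]
0.064 51 [-0.0157  0.0039] [0.0126 0.0188]
0.096 19 [-0.022   0.0029] [0.0146 0.0223]
0.104 62 [-0.0229  0.0024] [0.0144 0.0225]
0.112 7 [-0.0115  0.0178] [0.0052 0.0231]
0.12 233 [-0.0316 -0.026 ] [0.0148 0.0229]
0.128 762 [-0.0312 -0.0247] [0.0135 0.0217]
0.136 539 [-0.0255 -0.0175] [0.007  0.0141]
0.144 121 [-0.0168 -0.0068] [-0.006   0.0043]
top [0.14970866 0.15061183 0.15159563]
(array([-7.14, 37.83, -2.29]), array([-0.001, -0.44 , -0.001]))
```

View pics/w4.png

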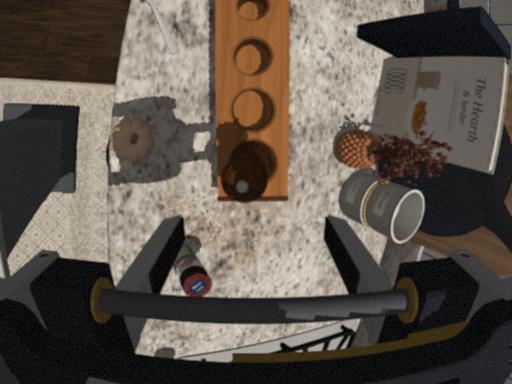

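The mill stands in hole 4 with its knob at (241,187). Its top is 150 mm above the hole floor, so it is home, leaning about 0.08 rad within the hole's play. On to the salt shaker.

```bash
python3 -m inch '[0,3,-1,0,-0.04,0,1, 0,5,0,0,-0.08,0,1, 0,5.5,0,0,-0.1,0,1, 0,5.5,0,0,-0.1,0,1, 0,5.5,0,0,-0.08,0,1, -2,5.5,0,0,-0.04,0,1, -3,5,0,0,0,0,1, -2.44,2.83,1,0,0,0,1, 0,0,0,0,0,0,1, 0,0,0,0,0,0,1]'
python3 - <<'E'
from wfit import *
p,r=pose(); im,d=ctrl.camera("wrist"); np.savez("w5.npz",im=im,d=d,p=p,r=r)
X=wcloud(d,p,r); print(fit(X,[.42,-.267],.01,.088,salt))
P=X.reshape(-1,3); P=P[(np.hypot(P[:,0]-.42,P[:,1]+.267)<.04)]
for h in(.02,.03,.04,.06,.07,.08): 
    Q=P[(P[:,2]>h)&(P[:,2]<h+.01)]
    if len(Q)>2: print(h,len(Q),Q.min(0).round(3)[:2],Q.max(0).round(3)[:2])
print(delta([.42,-.267,.053],down(.1625)))
E
```

```text
time_s: 13.7
ee_pos: [0.4159, -0.2673, 0.256]
eef_rot: [-3.14, 0.004, 0.161]
force: [-0.1, 0.6, -0.6]
grip_width: 0.0939
(array([ 0.4195, -0.2681, -0.0026]), 804, np.float64(0.0018), np.float64(0.088))
0.02 15 [ 0.4   -0.265] [ 0.44  -0.246]
0.03 80 [ 0.401 -0.275] [ 0.441 -0.246]
0.04 78 [ 0.402 -0.27 ] [ 0.44  -0.247]
0.06 27 [ 0.405 -0.26 ] [ 0.435 -0.251]
0.07 105 [ 0.402 -0.284] [ 0.436 -0.25 ]
0.08 498 [ 0.404 -0.283] [ 0.435 -0.251]
(array([ 0.45,  0.09, 20.33]), array([-0.001,  0.003, -0.001]))
```

```bash
python3 -m inch '[0.45,0.1,2,0,0.003,0,1, 0,0,4,0,0,0,1, 0,0,5,0,0,0,1, 0,0,4,0,0,0,1, 0,0,3,0,0,0,1, 0,0,1.5,0,0,0,1, 0,0,0.8,0,0,0,1, 0,0,0,0,0,0,1, 0,0,0,0,0,0,0.7, 0,0,0,0,0,0,0.5, 0,0,0,0,0,0,0.35, 0,0,0,0,0,0,0.2, 0,0,0,0,0,0,0.2, 0,0,0,0,0,0,0.2]' 25
```

```text
time_s: 15.5
ee_pos: [0.4203, -0.2678, 0.0537]
eef_rot: [-3.141, -0.0, 0.161]
force: [-0.1, 0.2, -0.1]
grip_width: 0.0373
```

```bash
python3 -m inch '[0,0,0,0,0,0,0.15, 0,0,0,0,0,0,0.15, 0,0,0,0,0,0,0.15]'
```

```text
time_s: 15.88
ee_pos: [0.4202, -0.2678, 0.0536]
eef_rot: [-3.141, 0.0, 0.161]
force: [-0.3, -0.1, -1.1]
grip_width: 0.0338
```

```bash
python3 - <<'E'
from rack import *
t=tcp(.035,.0536+.044+.03); p,r=pose(); p=p+[0,0,.235]
print(t,(r.T@(t-p)*100).round(2)); u=t+A[:,2]*.10; print(u,(r.T@(u-p)*100).round(2))
E
python3 -m inch '[0,0,-1,0,0,0,0.15, 0,0,-2,0,0,0,0.15, 0,0,-4,0,0,0,0.15, 0,0,-5,0,0,0,0.15, 0,0,-5,0,0,0,0.15, 0,0,-4,0,0,0,0.15, 0,0,-2.5,0,0,0,0.15, 0,0,0,0,0,0,0.15]'
```

```text
[0.46054425 0.2641241  0.15476733] [ 12.51 -51.84  13.43]
[0.41882222 0.25739102 0.24539811] [  8.28 -51.86   4.37]
time_s: 16.88
ee_pos: [0.4206, -0.2682, 0.2904]
eef_rot: [3.14, -0.002, 0.161]
force: [-0.1, 0.4, -0.9]
grip_width: 0.0335
```

```bash
python3 -m inch '[0,-2,0,0,0,0,0.15, 0,-4,0,0,0,0,0.15, 1,-5,0,0,0,0,0.15, 1,-5,0,0,0,0,0.15, 1,-5,0,0,0,0,0.15, 1,-5,0,0,0,0,0.15, 1,-5,0,0,0,0,0.15, 1,-5,0,0,0,0,0.15, 1,-5,0,0,0.05,0,0.15, 1,-5,0,0,0.09,0,0.15, 0.28,-3.5,0,0,0.11,0,0.15, 0,-2.36,0,0,0.11,0,0.15, -0.8,0,2,0,0.077,0,0.15, -1.05,0,4,0,0,0,0.15, 0,0,3,0,0,0,0.15, 0,0,1,0,0,0,0.15, 0,0,0,0,0,0,0.15, 0,0,0,0,0,0,0.15]'
python3 - <<'E'
from rack import *
p,r=pose(); print(p,delta(tcp(.035,.0536+.044+.03),RT),delta(tcp(.035,.0536),RT))
E
```

```text
time_s: 19.12
ee_pos: [0.4423, 0.2613, 0.1925]
eef_rot: [-3.14, -0.438, 0.161]
force: [-0.5, 0.8, -1.2]
grip_width: 0.0342
[0.44228078 0.26132698 0.19249604] (array([0.07, 0.02, 4.2 ]), array([-0.002, -0.002,  0.001])) (array([ 0.06,  0.04, 11.6 ]), array([-0.002, -0.002,  0.001]))
```

```bash
python3 -m inch '[-0.05,0,3,0,0,0,0.15, 0,0,2,0,0,0,0.15, 0,0,0,0,0,0,0.15, 0,0,0,0,0,0,0.15]'
python3 - <<'E'
from rack import *
p,r=pose(); im,d=ctrl.camera("wrist"); np.savez("w6.npz",im=im,d=d,p=p,r=r)
X=wcloud(d,p,r); rackfit(X,(A,CT))
L=(X.reshape(-1,3)-CT)@A
m=(abs(L[:,0])<.045)&(abs(L[:,1]-.105)<.03)&(L[:,2]<-.006)&(L[:,2]>-.06)
h=L[m]; print("hole1 x",np.percentile(h[:,0],[1,50,99]).round(4),"y",np.percentile(h[:,1],[1,50,99]).round(4),m.sum())
T=(X.reshape(-1,3)-p)@r
for lo in np.arange(-.036,.056,.008):
    k=T[(T[:,2]>=lo)&(T[:,2]<lo+.008)&(abs(T[:,0])<.03)&(abs(T[:,1])<.03)]
    if len(k)>5: print(lo.round(3),len(k),np.percentile(k,[1,99],axis=0).round(4)[:,:2].tolist())
print(delta(tcp(.035,.0536),RT))
im=im.copy(); th=np.linspace(0,6.28,80)
for y,ra in((.105,.023),(.035,.02675)):
    for q in wproj([CT+A@np.array([ra*np.cos(t),y+ra*np.sin(t),0]) for t in th],p,r):
        if 0<q[0]<512 and 0<q[1]<384: im[int(q[1]),int(q[0])]=(0,255,0)
save("pics/w6.png",cv2.resize(im[60:330,130:400],(600,600)))
E
```

```text
time_s: 19.62
ee_pos: [0.4629, 0.2646, 0.1473]
eef_rot: [-3.14, -0.438, 0.16]
force: [-0.1, 0.8, -1.2]
grip_width: 0.0338
yaw,n-err 0.1657 -0.0004 x [-0.049  -0.0473  0.0464  0.0486] y [-0.1581 -0.1526  0.1575  0.1584] 15940
hole1 x [-0.0205 -0.0009  0.0188] y [0.0852 0.1038 0.124 ] 1593
-0.036 2150 [[-0.0258, -0.0152], [0.027, 0.0099]]
-0.028 1005 [[-0.0277, -0.0185], [0.0287, 0.0083]]
-0.02 436 [[-0.0276, -0.0186], [0.029, 0.0048]]
-0.012 425 [[-0.027, -0.0176], [0.0283, -0.0038]]
-0.004 373 [[-0.0208, -0.0188], [0.0221, -0.0049]]
0.004 317 [[-0.0176, -0.0201], [0.0189, -0.006]]
0.012 308 [[-0.019, -0.0213], [0.0212, -0.0038]]
0.02 200 [[-0.0195, -0.0218], [0.0215, -0.0051]]
0.028 72 [[-0.0144, -0.0214], [0.0175, -0.0129]]
0.036 55 [[-0.0137, -0.0206], [0.0166, -0.0125]]
0.044 40 [[-0.0116, -0.0195], [0.0148, -0.0132]]
(array([0.08, 0.03, 6.62]), array([-0.002, -0.002,  0.001]))
```

View pics/w6.png

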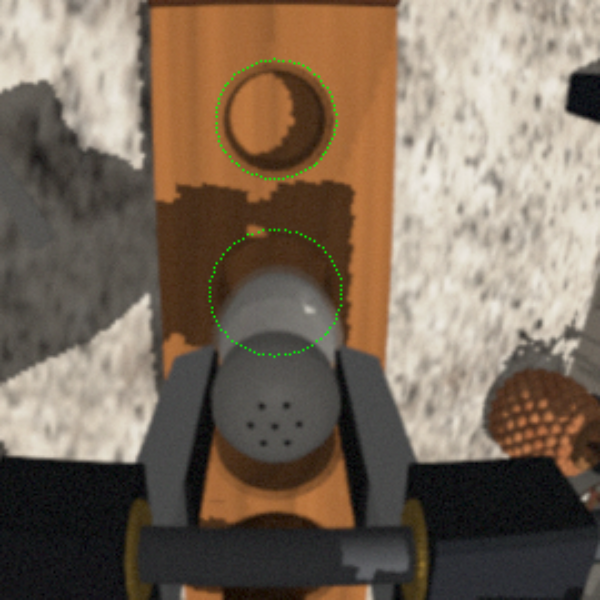

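Salt is aligned over hole 2, and the rim overlays agree with the holes to about 1 mm. I'll shift about 0.8 mm in −x and go in.

```bash
python3 -m inch '[-0.08,0,0.8,0,0,0,0.15, 0,0,0.8,0,0,0,0.15, 0,0,0.6,0,0,0,0.15, 0,0,0.5,0,0,0,0.15, 0,0,0.4,0,0,0,0.15, 0,0,0.3,0,0,0,0.15, 0,0,0,0,0,0,0.15]'
python3 - <<'E'
from rack import *
p,r=pose(); o=ctrl.get_obs(); print("F tool",(r.T@o["force"]).round(1),"M",(r.T@o["moment"]).round(2),delta(tcp(.035,.0536),RT))
E
```

```text
time_s: 20.55
ee_pos: [0.4763, 0.2666, 0.1147]
eef_rot: [-3.141, -0.437, 0.161]
force: [-0.1, -0.4, -1.0]
grip_width: 0.034
F tool [-0.6  0.4  0.9] M [-0.03 -0.19 -0.05] (array([0.24, 0.  , 3.1 ]), array([-0.001, -0.   ,  0.001]))
```

```bash
python3 -m inch '[0,0,0.5,0,0,0,0.15, 0,0,0.6,0,0,0,0.15, 0,0,0.6,0,0,0,0.15, 0,0,0.4,0,0,0,0.15, 0,0,0.3,0,0,0,0.15, 0,0,0.2,0,0,0,0.15, 0,0,0,0,0,0,0.15]'
python3 - <<'E'
from rack import *
p,r=pose(); o=ctrl.get_obs(); print("F tool",(r.T@o["force"]).round(1),"M",(r.T@o["moment"]).round(2),delta(tcp(.035,.0536),RT))
E
```

```text
time_s: 21.42
ee_pos: [0.4872, 0.2685, 0.0913]
eef_rot: [-3.141, -0.437, 0.161]
force: [0.0, 0.0, -0.6]
grip_width: 0.0338
F tool [-0.2 -0.   0.5] M [-0.05 -0.18 -0.01] (array([0.24, 0.  , 0.5 ]), array([-0.001, -0.001,  0.001]))
```

```bash
python3 -m inch '[0,0,0.2,0,0,0,0.15, 0,0,0.15,0,0,0,0.15, 0,0,0,0,0,0,0.15]'; python3 -m inch '[0,0,0.1,0,0,0,0.15, 0,0,0.1,0,0,0,0.15, 0,0,0,0,0,0,0.15]'
python3 - <<'E'
from rack import *
p,r=pose(); o=ctrl.get_obs(); print("F tool",(r.T@o["force"]).round(1),"M",(r.T@o["moment"]).round(2),delta(tcp(.035,.0536),RT))
E
```

```text
time_s: 21.8
ee_pos: [0.4886, 0.2687, 0.088]
eef_rot: [-3.141, -0.437, 0.161]
force: [-0.7, 0.8, -0.5]
grip_width: 0.0333
time_s: 22.18
ee_pos: [0.4893, 0.2691, 0.087]
eef_rot: [-3.14, -0.437, 0.161]
force: [-9.4, -1.5, 10.7]
grip_width: 0.0341
F tool [ -4.1  -0.1 -13.8] M [ 0.07 -1.06  0.01] (array([0.22, 0.03, 0.02]), array([-0.002, -0.001,  0.001]))
```

Floor contact came at the predicted depth with 14 N. Release, retreat and check.

```bash
python3 -m inch '[0,0,-0.05,0,0,0,0.2, 0,0,0,0,0,0,0.5, 0,0,0,0,0,0,0.6, 0,0,0,0,0,0,0.6, 0,0,-0.5,0,0,0,0.6, 0,0,-1.5,0,0,0,0.6, 0,0,-3,0,0,0,0.6, 0,0,-5,0,0,0,0.6, 0,2,-5,0,0,0,0.6, 0,4,-3,0,0,0,0.6, 0,2,0,0,0,0,0.6, 0,0,0,0,0,0,0.6, 0,0,0,0,0,0,0.6]'
python3 - <<'E'
from rack import *
p,r=pose(); im,d=ctrl.camera("wrist"); X=wcloud(d,p,r)
for y,lo,hi,R0 in((-.105,.1,.16,.03),(.035,.05,.1,.024)):
    L=(X.reshape(-1,3)-tcp(y,0))@A; k=L[(abs(L[:,0])<R0)&(abs(L[:,1])<R0)&(L[:,2]<hi)&(L[:,2]>lo)]
    print(y,"top",np.percentile(k[:,2],[99,99.9]).round(4),len(k))
    t=k[k[:,2]>k[:,2].max()-.02]; print((t.min(0)+t.max(0))/2, t.max(0)-t.min(0))
    t=k[k[:,2]>k[:,2].max()-.01]; print(np.median(t,0))
save("pics/w7.png",im)
im,d=ctrl.camera("side"); save("pics/s7.png",cv2.resize(im[160:348,110:360],(798,600)))
E
```

```text
time_s: 23.8
ee_pos: [0.4267, 0.1779, 0.2499]
eef_rot: [-3.14, -0.437, 0.161]
force: [0.2, -0.3, -0.1]
grip_width: 0.0563
-0.105 top [0.15   0.1505] 1681
[-0.00917078  0.00041519  0.14075833] [0.04035824 0.04111254 0.01998854]
[-0.01074447  0.00074201  0.14853344]
0.035 top [0.0895 0.0904] 768
[-0.00561596  0.00040718  0.08328091] [0.0323     0.03275463 0.01494653]
[-4.95534602e-03 -7.80288519e-05  8.65256414e-02]
```

View pics/w7.png

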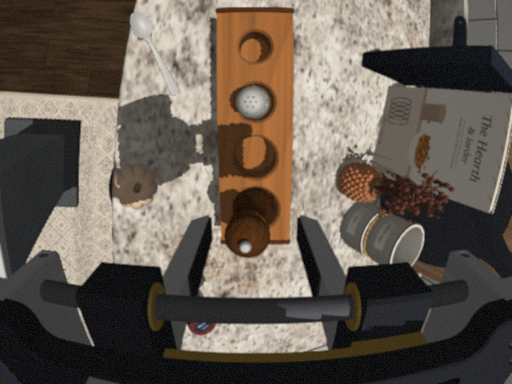

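View pics/s7.png

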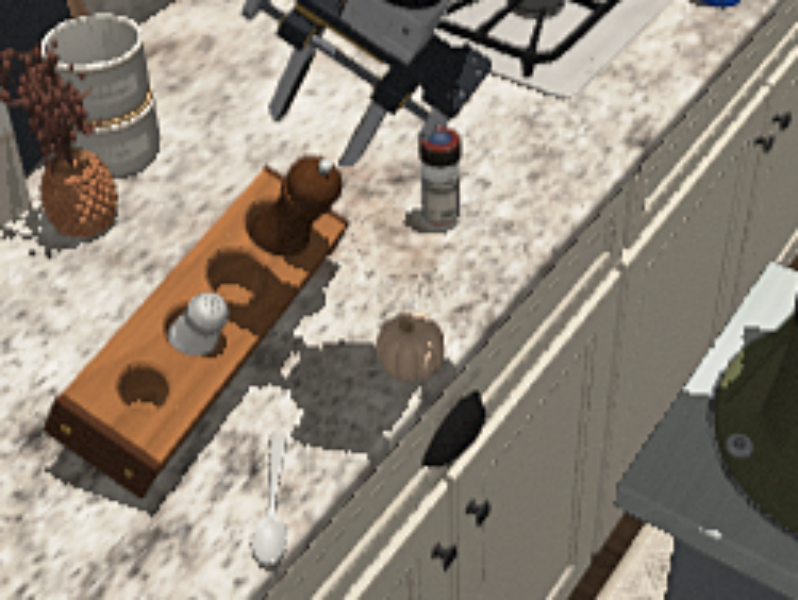

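Both are seated and the bystanders look unmoved. The gripper is clear of everything. Handing in.

```bash
python3 -c "
from station import ctrl
print(ctrl.hand_in())"
```

```text
the job is handed in; nothing more can be done
None
```

The pepper mill is in the fourth hole (62 mm) and the salt shaker is in the second (47.5 mm). I put each in foot first along the hole's axis, felt it reach the floor (28 N and 14 N), then let go. I handed the job in at about 24 s.

- **Depth:** from the last wrist depth image, the mill's top is 150.5 mm above its hole floor and the shaker's is 90.4 mm. Their heights are 150 and 90 mm, so both are fully home.
- **Lean:** both lean slightly towards the robot within the holes' play, about 0.07 rad for the mill and 0.06 rad for the shaker. The limit is 0.25 rad.
- **Surroundings:** in the last pictures the spice jar, pumpkin and teaspoon look unmoved, and the gripper is clear of everything. I judged the bystanders by eye and did not measure them again.
- **Not checked directly:** I did not measure how far each foot is from the centre of its hole floor. I inferred it from the depth and the holes' small play (about 2 mm all round).
- **Disagreement:** the side and wrist cameras differed by 2–3 mm on where the rack is. I went with the wrist camera and shifted about 1–2 mm towards the robot before going in. Side forces stayed near zero until each one reached its floor.

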